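Nudge a bracket onto the drilling jig's pin and bolt it in

ROBOT

A 6-joint arm with a two-finger parallel gripper is mounted at the origin on a cart in front of the work surface, level with it; the furniture and walls round the work are solid. World frame = base frame: x ahead of the robot, y to its left, z up, the work surface at z = 0. Lengths are in m, angles in rad, forces in N, time in s.
With the tool pointing down it reaches from about 0.375 to 0.975 m from the base axis. Payload 3.8 kg.
Tool frame: the origin (TCP) lies midway between the tips of the shut fingers; the grasp point (between the pads) lies 19 mm behind it (r.tcp_to_grasp is the distance from the TCP to the grasp point, in m); z points along the fingers, y is the line along which they close (so a half turn about z gives the same grasp; the last joint's range is limited). The gripper opens to 88 mm and grips with 3 to 60 N. Pads are 18 mm wide; open, the fingers measure 123 mm over their backs; the gripper's body (75 mm by 187 mm) begins 45 mm behind the grasp point.
Start: joints at [-1.36, 0.264, 1.604, -0, 1.274, -0.037], TCP at [0.166, -0.654, 0.239] pointing down, gripper open.
Joint ranges: [-2.63, 2.63], [-0.94, 2.18], [0.31, 2.57], [-1.31, 4.45], [0, 2.66], [-2.55, 2.55]. Speed limits (rad/s): [2.57, 2.57, 3.14, 3.14, 3.14, 3.14].

INTERFACE

Orientations are given as a unit quaternion [x, y, z, w].
In Python, from rig import telemetry, get_image, calibration, order, r gives the robot as it stands.
- The arm moves only by the tool play_rows, never from a script. Its argument "series" is a list that holds one entry, the list of rows, each a list of 7 numbers: the shift along the world's x, y, z in units of 0.03 m (1.0 is 0.03 m), then the turn, a rotation vector about the world's x, y, z in units of 5 degrees (1.0 is 5 degrees), then the closure, from 0 (fully open) to 1 (shut). In form: [[[x, y, z, wx, wy, wz, hand], ...]]. A call has 1 to 12 rows; each row shifts and turns the commanded pose from where the row before left it; what a row does not reach is not made up. A row lasts 1/12 s, in which the tool goes at most 41.7 mm and 7.16 degrees, less where a joint would pass 70% of its speed; a pose out of reach is approached as far as the arm can. A call with a number of a shift or a turn outside -1 to 1 is refused whole. A call with a gripper value outside its range is refused whole. The fingers move at their own pace and stop on an object; "force" is the grip in N (left out, the last holds). Time passes only in rows, so rows that do not move let the fingers close. It gives the time, the measured TCP pose, the force, the opening and the grip force at its end, in the units of the state.
- telemetry.read_state(): the state, without advancing time (a new reading comes with each control period).
- get_image(name): name is "scene" or "top" or "wrist"; returns (picture, depth): 400x640x3 uint8, red, green, blue; 400x640 float32, m along the optical axis (not along the pixel's ray), 0 where there is no reading.
- calibration(name): a dict with "camera_matrix" (3x3 intrinsics, pixels), "k1" (the pictures are not rectified: a ray, as slopes to the right and down, at radius r is drawn at 1 + k1 r^2 times it, then the intrinsics apply), "extrinsics" (4x4, takes a point from camera to world coordinates). Camera axes: x right, y down, z forward; pixel columns grow to the right and rows downward; lengths in m; the calibration is good to about 2 mm. A picture is of the moment at which its call begins: read the wrist's pose just before it. calibration takes no time and is no camera call; for the wrist camera it gives the pose at the moment of the call.
- order.job_done(): hands the job in; it is judged then, once.
The state is a dict: "clock": time; "joints": joint angles; "dq": joint speeds; "tau": joint torques, N m; "tool_pos": TCP position; "ee_rot": TCP orientation; "force": force on the tool from outside, world axes, zero at the start; "moment": the same for the moment, N m; "opening": finger opening in m; "grasp_force": force on a finger pad.
Only numpy, scipy, OpenCV 4.12 (cv2) and the standard library are available. Lean on these libraries where they do the work, as an engineer would, in place of code of your own. Each camera call takes 0.05 s, during which the arm holds its last target. There are 200 camera calls.

TASK

On the wooden drilling jig, push the loose angle bracket along the fence, nose first under the overhanging arm, until its hole drops over the locating pin and it lies flat on the bed. Push it only, do not lift its flanged end off the bed. Then slide the jig's bolt fully home over the bracket so that it cannot come off, and leave the chuck key that lies on the bed where it is.

Things in the scene. Friction and masses are not known exactly. Their poses are not given: they have to be found in the camera images.
- jig: Drilling jig fixed on the table: plywood bed 290 (x) x 250 (y) x 12 mm. Origin under the bed's centre, on the table; x is the way the bracket must travel, y to the left of that, z up. In this frame the bracket's lane lies between y = -78 and 20 mm, the pin at x = 100, y = -25 mm, the fence along the lane's +y side, the bolt beyond the fence at x = 50 mm. It carries points pin_foot, fence_face, post_foot.
- pin_foot (a point): Foot of the fixed steel locating pin on the bed's top face, beneath the overhanging arm; axes as the jig's. The pin is 16 mm across and 8 mm high with a rounded, polished, slippery top. It stands 45 mm from the fence's face.
- fence_face (a point): Point on the fence's inner face (towards -y), at mid-length, on the bed's top face; axes as the jig's. The aluminium fence is 280 mm long (along x), 15 mm thick and 12 mm high above the bed.
- post_foot (a point): Foot, on the bed, of the round steel post (28 mm across) that carries the overhanging arm; it stands 67 mm to the -y side of the pin, 98 mm clear of the fence. The arm reaches from the post over the pin, to 32 mm beyond it; it is 34 mm wide (along x), its underside 54 mm and its top 66 mm above the bed, with a bush on it to 72 mm.
- bracket: Loose aluminium angle bracket, 0.25 to 0.45 kg, on the bed short of the pin. Origin under its hole's centre, x to its nose, z up. Base plate 90 mm wide (y +-45), 8 mm thick, flat from x = -85 to 35 mm; then the nose turns up 20 degrees to x = 66, its tip 12 to 19 mm up, so that it rides up over the pin when pushed. At the back an upright flange 28 mm high, 6 mm thick, outer face at x = -85. Hole 22 mm across.
- hole (a point): Centre of the bracket's hole on its underside (the bracket's origin). It is in line with the pin when the bracket's +y side edge lies along the fence. While the bracket rides on the pin its nose is raised; when the hole reaches the pin it drops flat on the bed, and pushing on then meets the pin. Seated, it is at pin_foot to within 3 mm of play.
- flange_foot (a point): Middle of the lower outer edge of the bracket's upright flange, 85 mm behind the hole, on the underside.
- bolt_handle (a point): Middle of the bolt's upright round handle: 16 mm across, from 20 to 61 mm above the bed (this point is 41 mm above it). The bolt is a flat steel bar 18 mm wide, 8 mm thick, lying across the fence; its underside is 12 mm above the bed, so that it passes over the fence and over the seated bracket's plate, between flange and overhanging arm.
- bolt (a joint): Travel of the bolt in m: 0 drawn back, 0.045 fully home (stop). It grows as the handle is pushed along the jig's -y, across the fence; friction 1.5 N, no spring, it stays where it is left.
- key_mid (a point): Middle of a small chuck key, 40 x 75 x 18 mm, lying on the bed beyond the fence (bystander).

How it is judged:
On the way, in this order (a step that is already met when the one before it is completed fails the run):
1. the bracket's hole has dropped over the pin and it lies flat on the bed along the fence (horizontal distance between hole and pin_foot below 0.006 m and z of hole in the frame of pin_foot below 0.003 m and angle between bracket's own z axis and vertical below 0.03 rad and angle between the x axis of bracket and the x axis of jig, either way round below 0.12 rad and linear speed of bracket below 0.01 m/s and angular speed of bracket below 0.1 rad/s), for 0.2 s.
2. the bolt is home over the seated bracket (horizontal distance between hole and pin_foot below 0.006 m and z of hole in the frame of pin_foot below 0.003 m and angle between bracket's own z axis and vertical below 0.03 rad and angle between the x axis of bracket and the x axis of jig, either way round below 0.12 rad and value of joint bolt above 0.04 m), for 0.2 s.
At the end, for the whole second after the job is handed in: The bracket's hole is over the pin (centres within 6 mm, underside within 3 mm of the bed, tilt under 0.03 rad, along the fence within 0.12 rad), the bracket is at rest and the bolt is home (over 40 of 45 mm) (all of step 2 and linear speed of bracket below 0.01 m/s and angular speed of bracket below 0.1 rad/s); the robot touches nothing.
It fails at once if the bracket's flanged end is lifted more than 12 mm off the bed (z of flange_foot in the frame of pin_foot above 0.012 m).
It fails at once if the chuck key is shifted more than 30 mm (distance of key_mid from where it was at the start of the episode above 0.03 m).
It also fails if it takes over 61 s, if anything falls off the work surface, if the arm or the gripper's body presses on something with over 40 N, if the wrist force passes 120 N, or if a joint passes its speed limit or range.

## Working session

There is one attempt and no reset: what is moved stays moved. The work goes in short steps, Python scripts to look and compute and a tool call to move; the robot and the scene stay as the last step left them, time stands still between calls to the robot, and variables do not carry over. Pictures are saved under pics/ and viewed, at most 10 in all, crops included, and the job is handed in when it is done.

Besides the shell and the picture viewer there is one more tool, called in YAML: its name, and indented under it one key for each argument. play_rows: Moves the arm, as the interface text tells. Its arguments: {"type":"object","properties":{"series":{"type":"array","items":{"type":"array","items":{"type":"array","items":{"type":"number"}}}},"force":{"type":"number"}},"required":["series"]}

```bash
mkdir -p pics
cat > h.py <<'E'
import numpy as np, cv2
from rig import telemetry, get_image, calibration, order, r
def snap(name, f):
    c=calibration(name); im,d=get_image(name); cv2.imwrite(f'pics/{f}.png',im[:,:,::-1]); np.savez(f'pics/{f}.npz',im=im,d=d,K=c['camera_matrix'],k1=c['k1'],T=c['extrinsics']); return im,d,c
def load(f):
    z=np.load(f'pics/{f}.npz'); return z['im'],z['d'],dict(camera_matrix=z['K'],k1=float(z['k1']),extrinsics=z['T'])
def ray(c,uv):
    K=np.array(c['camera_matrix']);D=np.array([c['k1'],0,0,0,0.])
    p=cv2.undistortPoints(np.array(uv,float).reshape(-1,1,2),K,D)[:,0]
    T=np.array(c['extrinsics']); return T[:3,3], np.c_[p,np.ones(len(p))]@T[:3,:3].T
def onz(c,uv,z):
    o,d=ray(c,uv); return o+d*((z-o[2])/d[:,2])[:,None]
def withd(c,uv,d):
    o,v=ray(c,uv); return o+v*np.array([d[int(b),int(a)] for a,b in uv])[:,None]
E
python3 - <<'E'
from h import *
for n in('top','scene'):
    im,d,c=snap(n,n+'0'); print(n,np.round(c['extrinsics'],3).tolist(),c['k1'])
print(telemetry.read_state())
E
```

```text
top [[-0.103, -0.972, 0.21, 0.367], [-0.995, 0.099, -0.028, -0.287], [0.006, -0.211, -0.977, 0.902], [0.0, 0.0, 0.0, 1.0]] -0.03624416175643784
scene [[-0.902, -0.205, 0.38, 0.211], [-0.432, 0.446, -0.784, 0.371], [-0.009, -0.871, -0.491, 0.486], [0.0, 0.0, 0.0, 1.0]] -0.07912019013874953
{'clock': 0.1, 'joints': array([-1.35985710e+00,  2.64742999e-01,  1.60519890e+00,  2.90214717e-05,
        1.27369543e+00, -3.68984336e-02]), 'dq': array([-0.00064298, -0.00178881, -0.00175379, -0.00015637, -0.00096389,
        0.00073845]), 'tau': array([ 4.37189756e-04, -5.03617966e+01, -3.58071470e+01,  7.32233073e-02,
        2.33788689e-02, -6.08210280e-05]), 'tool_pos': array([ 0.16546088, -0.65376344,  0.23748939]), 'ee_rot': array([ 9.92331890e-01,  1.23597635e-01, -7.50338660e-05, -1.01967531e-03]), 'force': array([ 0.16509573,  0.34398655, -0.49603268]), 'moment': array([ 0.04266121, -0.00329407, -0.00477166]), 'grasp_force': 0.0, 'opening': 0.08812610322939704}
```

View pics/top0.png

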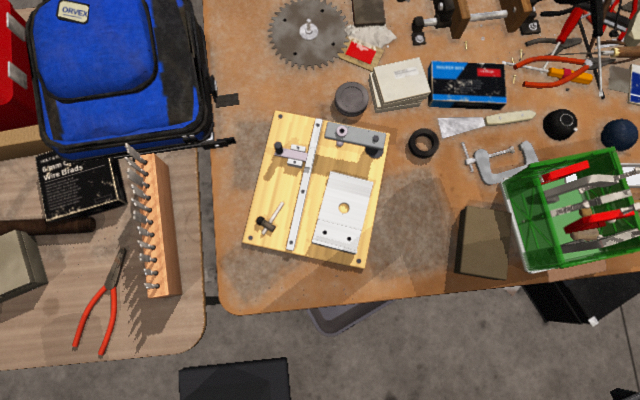

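View pics/scene0.png

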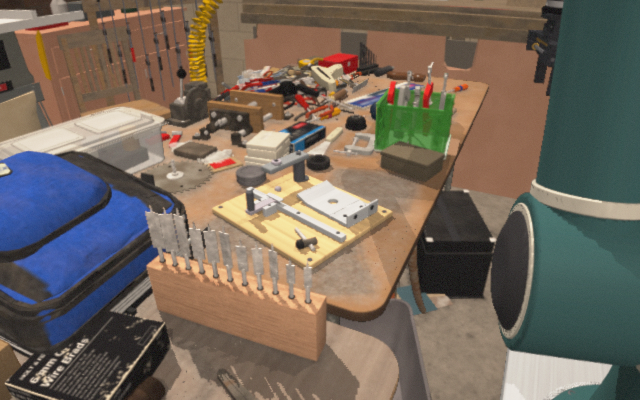

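The top view shows the jig at about (243–391, 111–268). The bracket is at (343, 210), with its flange at the near end (row ~245), and the arm and bush are at (341, 131). The bolt handle is at (279, 147) and the key at (268, 220). I'll enlarge this area for exact pixels.

Run:
```python
from h import *
im,d,c=load('top0'); cv2.imwrite('pics/c.png',cv2.resize(im[100:280,230:410,::-1],(600,600),interpolation=cv2.INTER_CUBIC))
```

```text
(no output)
```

View pics/c.png

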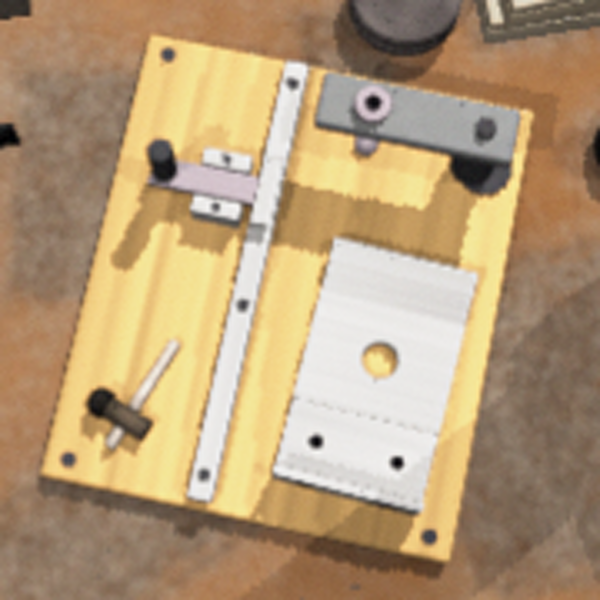

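Run:
```python
from h import *
im,d,c=load('top0')
P=lambda L,z: onz(c,[(230+(x+.5)*.3-.5,100+(y+.5)*.3-.5) for x,y in L],z)
b=P([(152,36),(533,112),(446,560),(42,477)],.012)
o=b.mean(0); ax=(b[0]+b[1]-b[2]-b[3])[:2]; ay=(b[0]+b[3]-b[1]-b[2])[:2]
th=np.arctan2(ax[1],ax[0]); print('center',o,'th',np.degrees(th),np.degrees(np.arctan2(-ay[0],ay[1])),np.linalg.norm(ax)/2,np.linalg.norm(ay)/2)
f=P([(306,65),(213,500)],.024); v=f[0]-f[1];tf=np.arctan2(v[1],v[0]); print('fence th',np.degrees(tf),np.linalg.norm(v))
R=np.array([[np.cos(th),-np.sin(th)],[np.sin(th),np.cos(th)]])
J=lambda p:(p[:,:2]-o[:2])@R
for n,q in dict(fence=f,pin=P([(367,146)],.02),hole=P([(380,360)],.02),flange=P([(273,478),(420,511)],.04),nose=P([(333,238),(476,271)],.03),handle=P([(161,148)],.073),post=P([(485,129)],.078),key=P([(130,415)],.02)).items(): print(n,np.round(q[:,:2],4).tolist(),np.round(J(q)*1000,1).tolist())
fl=P([(273,478),(420,511)],.04);w=fl[0]-fl[1];print('bracket th',np.degrees(np.arctan2(-w[0],w[1])))
print('depth',[d[100+int(y*.3),230+int(x*.3)] for x,y in [(380,420),(330,150)]])
```

```text
center [ 0.58209176 -0.32153912  0.012     ] th -18.143779559922464 -17.58365172615276 0.2887415716991204 0.24713413443484433
fence th -17.43277067135367 0.27892263756027685
fence [[0.7225, -0.3438], [0.4564, -0.2602]] [[140.4, 22.6], [-138.5, 19.2]]
pin [[0.6667, -0.3762]] [[97.5, -25.6]]
hole [[0.5307, -0.3684]] [[-34.2, -60.5]]
flange [[0.464, -0.2966], [0.4362, -0.3793]] [[-120.0, -13.1], [-120.7, -100.3]]
nose [[0.6069, -0.3478], [0.5775, -0.4319]] [[31.8, -17.3], [30.0, -106.2]]
handle [[0.6597, -0.2505]] [[51.6, 91.7]]
post [[0.6505, -0.4404]] [[102.0, -91.6]]
key [[0.5126, -0.2153]] [[-99.1, 79.3]]
bracket th -18.55664289900787
depth [np.float32(0.8853677), np.float32(0.92977464)]
```

```bash
cat >> h.py <<'E'
TH=np.radians(-17.7); O=np.array([.5821,-.3215])
R2=np.array([[np.cos(TH),-np.sin(TH)],[np.sin(TH),np.cos(TH)]])
from scipy.spatial.transform import Rotation as Rn
def jig():
    s=telemetry.read_state(); p=s['tool_pos']; m=Rn.from_quat(s['ee_rot']).as_matrix()
    return np.r_[((p[:2]-O)@R2),p[2]]*1000, np.degrees(np.arctan2(m[1,0],m[0,0])), s
def plan(*pts):
    w=telemetry.read_state()['tool_pos']
    for x,y,z in pts:
        q=np.r_[O+R2@(np.array([x,y])/1000),z/1000]; print((x,y,z),'world',q.round(4),'units',((q-w)/.03).round(2)); w=q
E
python3 - <<'E'
from h import *
print(jig()[:2]); plan((-50,-145,100),(-50,-145,16),(-50,-87,16),(-50,-92,16),(-50,-92,100),(-150,-25,100),(-150,-25,18),(6,-25,18))
print('unit jx',R2[:,0]/.03*.01,'jy',R2[:,1]/.03*.01)
E
```

```text
(array([-295.89697209, -443.2066448 ,  237.48938524]), np.float64(14.199557735391917))
(-50, -145, 100) world [ 0.4904 -0.4444  0.1   ] units [10.83  6.98 -4.58]
(-50, -145, 16) world [ 0.4904 -0.4444  0.016 ] units [ 0.   0.  -2.8]
(-50, -87, 16) world [ 0.508  -0.3892  0.016 ] units [0.59 1.84 0.  ]
(-50, -92, 16) world [ 0.5065 -0.3939  0.016 ] units [-0.05 -0.16  0.  ]
(-50, -92, 100) world [ 0.5065 -0.3939  0.1   ] units [0.  0.  2.8]
(-150, -25, 100) world [ 0.4316 -0.2997  0.1   ] units [-2.5   3.14  0.  ]
(-150, -25, 18) world [ 0.4316 -0.2997  0.018 ] units [ 0.    0.   -2.73]
(6, -25, 18) world [ 0.5802 -0.3471  0.018 ] units [ 4.95 -1.58  0.  ]
unit jx [ 0.31755383 -0.10134435] jy [0.10134435 0.31755383]
```

play_rows:
  series:
    - [[0.9,0.58,-0.3,0,0,-0.533,1],[0.9,0.58,-0.3,0,0,-0.533,1],[0.9,0.58,-0.3,0,0,-0.533,1],[0.9,0.58,-0.3,0,0,-0.533,1],[0.9,0.58,-0.3,0,0,-0.533,1],[0.9,0.58,-0.3,0,0,-0.533,1],[0.9,0.58,-0.3,0,0,-0.533,1],[0.9,0.58,-0.3,0,0,-0.533,1],[0.9,0.58,-0.3,0,0,-0.533,1],[0.9,0.58,-0.3,0,0,-0.533,1],[0.9,0.58,-0.3,0,0,-0.533,1],[0.9,0.58,-0.3,0,0,-0.533,1]]
  force: 20

```text
clock: 1.1
tool_pos: [0.4904, -0.4442, 0.1297]
ee_rot: [0.988, -0.156, -0.0, -0.0]
force: [-0.1, -0.6, 0.5]
opening: 0.0099
grasp_force: 0.0
```

Run:
```python
from h import *
snap('wrist','w0');print(jig()[:2],telemetry.read_state()['opening']); plan((-50,-145,50),(-50,-145,16))
```

```text
(array([ -47.54847416, -139.67335394,  127.62151845]), np.float64(-17.905859953110298)) 0.0067169887421187815
(-50, -145, 50) world [ 0.4904 -0.4444  0.05  ] units [-0.13 -0.14 -2.59]
(-50, -145, 16) world [ 0.4904 -0.4444  0.016 ] units [ 0.    0.   -1.13]
```

View pics/w0.png

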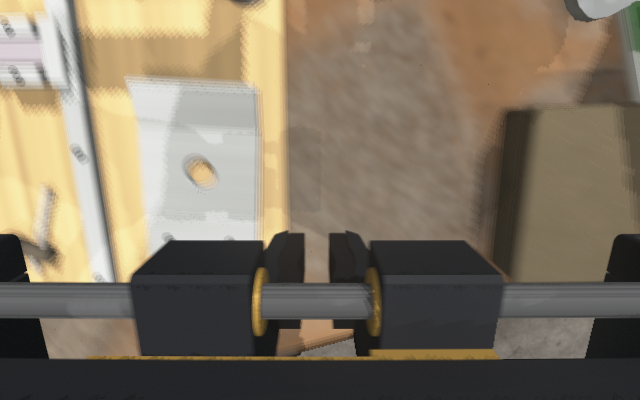

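The wrist view, slightly blurred, shows the bracket left of the fingers, with its hole at (200, 173) and edge at col ~258. The way down beside it is clear.

play_rows:
  series:
    - [[0,0,0,0,0,0,1],[0,0,-0.8,0,0,0,1],[0,0,-0.8,0,0,0,1],[0,0,-0.8,0,0,0,1],[0,0,-0.8,0,0,0,1],[0,0,-0.4,0,0,0,1],[0,0,-0.15,0,0,0,1],[0,0,0,0,0,0,1],[0,0,0,0,0,0,1]]

```text
clock: 1.9
tool_pos: [0.4898, -0.4465, 0.0192]
ee_rot: [0.988, -0.155, 0.0, 0.0]
force: [0.2, 0.1, -0.3]
opening: 0.0002
grasp_force: 0.0
```

Run:
```python
from h import *
im,d,c=snap('wrist','w1');print(jig()[:2],telemetry.read_state()['force']); plan((-50,-87,16))
```

```text
(array([ -49.37963066, -147.32903951,   19.92153646]), np.float64(-17.79756249245161)) [-0.11696162 -0.28641259  0.86177227]
(-50, -87, 16) world [ 0.508  -0.3892  0.016 ] units [ 0.59  1.92 -0.13]
```

View pics/w1.png

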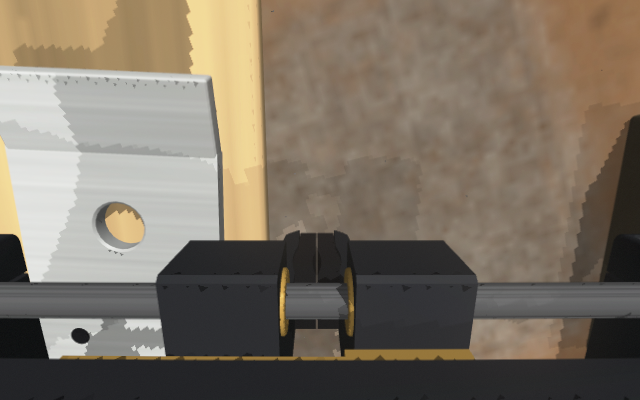

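The shut fingers stand just off the bed, beside the bracket's right edge (col ~220). Now I'll push it sideways to the fence.

play_rows:
  series:
    - [[0.06,0.2,-0.05,0,0,0,1],[0.06,0.2,-0.05,0,0,0,1],[0.06,0.2,0,0,0,0,1],[0.06,0.2,0,0,0,0,1],[0.04,0.13,0,0,0,0,1],[0.04,0.13,0,0,0,0,1],[0.04,0.13,0,0,0,0,1],[0.04,0.13,0,0,0,0,1],[0.04,0.13,0,0,0,0,1],[0.04,0.13,0,0,0,0,1],[0,0,0,0,0,0,1],[0,0,0,0,0,0,1]]

```text
clock: 2.95
tool_pos: [0.5047, -0.3984, 0.0161]
ee_rot: [0.988, -0.155, 0.001, 0.0]
force: [-0.9, -2.6, 6.1]
opening: -0.0001
grasp_force: 3.2
```

Run:
```python
from h import *
print(jig()[:2],telemetry.read_state()['force']); plan((-50,-87,16))
```

```text
(array([-50.34805421, -96.74256676,  16.10602824]), np.float64(-17.77863914519677)) [-0.91515401 -2.55923866  6.08785232]
(-50, -87, 16) world [ 0.508  -0.3892  0.016 ] units [ 0.11  0.31 -0.  ]
```

play_rows:
  series:
    - [[0.03,0.1,0.04,0,0,0,1],[0.03,0.1,0,0,0,0,1],[0.03,0.1,0,0,0,0,1],[0.03,0.1,0,0,0,0,1],[0,0,0,0,0,0,1]]

```text
clock: 3.37
tool_pos: [0.5073, -0.3853, 0.0161]
ee_rot: [0.988, -0.154, -0.0, -0.0]
force: [-0.7, -1.7, 1.5]
opening: 0.0004
grasp_force: 0.9
```

Run:
```python
from h import *
im,d,c=snap('top','t1');print(jig()[:2],telemetry.read_state()['force'])
cv2.imwrite('pics/t1c.png',cv2.resize(im[100:280,230:410,::-1],(600,600),interpolation=cv2.INTER_CUBIC))
```

```text
(array([-51.82081665, -83.48121284,  16.08939984]), np.float64(-17.7622608667885)) [-0.63352538 -0.58692824  2.34999175]
```

View pics/t1c.png

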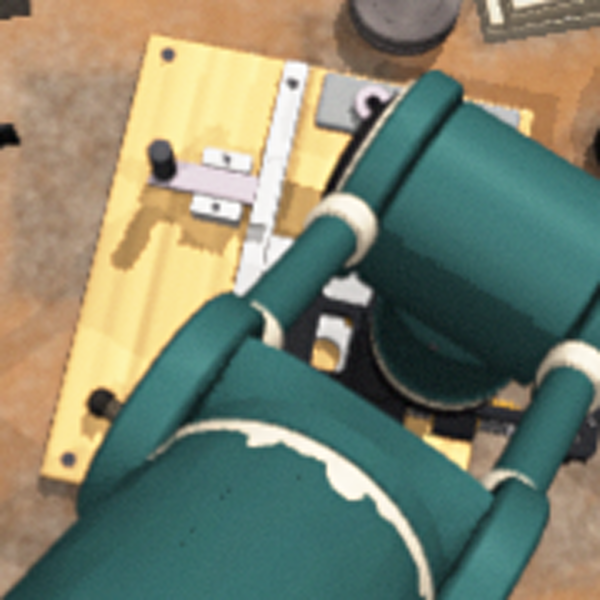

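The arm hides most of the bracket, but its nose corner at about (275, 240) is close to the fence. I'll push until the force rises.

play_rows:
  series:
    - [[0.02,0.06,0,0,0,0,1],[0.02,0.06,0,0,0,0,1],[0.02,0.06,0,0,0,0,1],[0,0,0,0,0,0,1]]

```text
clock: 3.75
tool_pos: [0.5072, -0.3837, 0.0162]
ee_rot: [0.988, -0.154, -0.001, 0.003]
force: [-8.1, -12.5, -0.3]
opening: 0.0004
grasp_force: 7.5
```

Run:
```python
from h import *
im,d,c=snap('wrist','w2');print(jig()[:2],telemetry.read_state()['force'])
```

```text
(array([-52.48317728, -82.08003726,  16.23796242]), np.float64(-17.701126884606836)) [ -7.696262   -12.96292869   0.28078627]
```

View pics/w2.png

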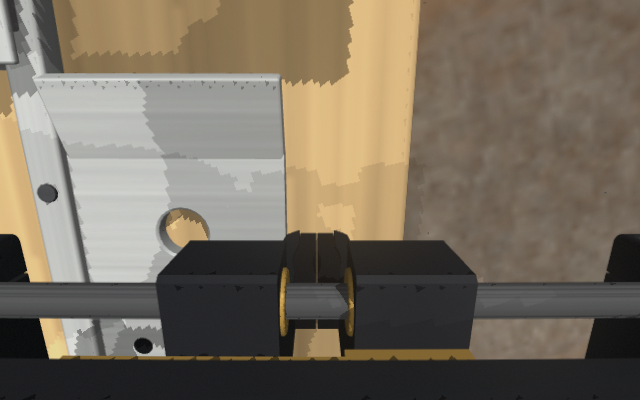

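The bracket lies along the fence, and 15 N confirms contact. Next I'll back off, rise and go behind the flange with the fingers half open.

Run:
```python
from h import *
plan((-53,-95,16),(-53,-95,70),(-155,-25,70),(-155,-25,19))
```

```text
(-53, -95, 16) world [ 0.5027 -0.3959  0.016 ] units [-0.15 -0.41 -0.01]
(-53, -95, 70) world [ 0.5027 -0.3959  0.07  ] units [0.  0.  1.8]
(-155, -25, 70) world [ 0.4268 -0.2982  0.07  ] units [-2.53  3.26  0.  ]
(-155, -25, 19) world [ 0.4268 -0.2982  0.019 ] units [ 0.   0.  -1.7]
```

play_rows:
  series:
    - [[-0.15,-0.45,0,0,0,0,1],[0,0,0.9,0,0,0,0.5],[0,0,0.9,0,0,0,0.5],[-0.5,0.66,0,0,0,0,0.5],[-0.5,0.66,0,0,0,0,0.5],[-0.5,0.65,0,0,0,0,0.5],[-0.5,0.65,0,0,0,0,0.5],[-0.53,0.6,0,0,0,0,0.5],[0,0,0,0,0,0,0.5],[0,0,-0.9,0,0,0,0.5],[0,0,-0.75,0,0,0,0.5],[0,0,0,0,0,0,0.5]]

```text
clock: 4.8
tool_pos: [0.426, -0.2951, 0.0168]
ee_rot: [0.988, -0.155, -0.003, -0.002]
force: [-0.7, 1.2, -1.2]
opening: 0.0442
grasp_force: 0.0
```

Run:
```python
from h import *
im,d,c=snap('wrist','w3');j,a,s=jig();print(j,a,s['force'],s['opening'],s['joints'])
plan((-129,-25,18),(-95,-25,18))
```

```text
[-155.57300379  -22.76734238   18.43105223] -17.795851187617597 [-0.32239757 -0.18692743  0.01183367] 0.044033006126180906 [-6.54376363e-01  2.22463191e-01  2.11176475e+00  8.64139976e-04
  8.13800431e-01  1.22642877e+00]
(-129, -25, 18) world [ 0.4516 -0.3061  0.018 ] units [ 0.82 -0.34 -0.01]
(-95, -25, 18) world [ 0.484  -0.3164  0.018 ] units [ 1.08 -0.34  0.  ]
```

View pics/w3.png

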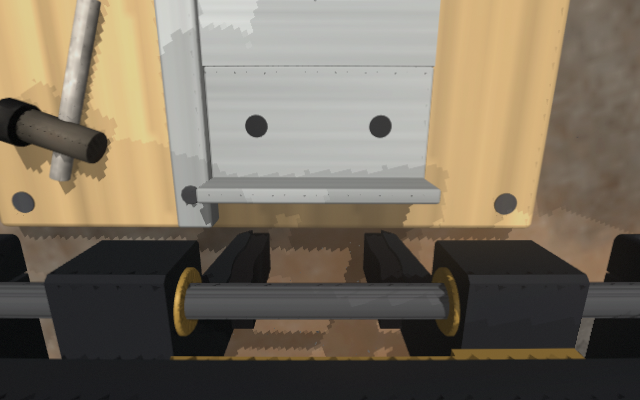

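The flange (cols 198–440, row ~190) is centred ahead of the half-open fingers (centre ~317), and the key is well clear to the left. I'll start pushing.

play_rows:
  series:
    - [[0.25,-0.1,0,0,0,0,0.5],[0.25,-0.1,0,0,0,0,0.5],[0.24,-0.077,0,0,0,0,0.5],[0.24,-0.077,0,0,0,0,0.5],[0.24,-0.077,0,0,0,0,0.5],[0.24,-0.077,0,0,0,0,0.5],[0.24,-0.077,0,0,0,0,0.5],[0.24,-0.077,0,0,0,0,0.5],[0.24,-0.077,0,0,0,0,0.5],[0.24,-0.077,0,0,0,0,0.5],[0,0,0,0,0,0,0.5],[0,0,0,0,0,0,0.5]]

```text
clock: 5.85
tool_pos: [0.503, -0.3225, 0.021]
ee_rot: [0.988, -0.154, 0.001, 0.0]
force: [-0.3, -0.6, 0.4]
opening: 0.0441
grasp_force: 0.0
```

Run:
```python
from h import *
snap('wrist','w4');j,a,s=jig();print(j,a,s['force'],s['opening'])
plan((-4,-24,18))
```

```text
[-75.65938409 -24.92216683  20.86027743] -17.767494852553163 [-0.82718301  0.25593774 -0.27316443] 0.04421142096560183
(-4, -24, 18) world [ 0.571  -0.3431  0.018 ] units [ 2.28 -0.7  -0.1 ]
```

View pics/w4.png

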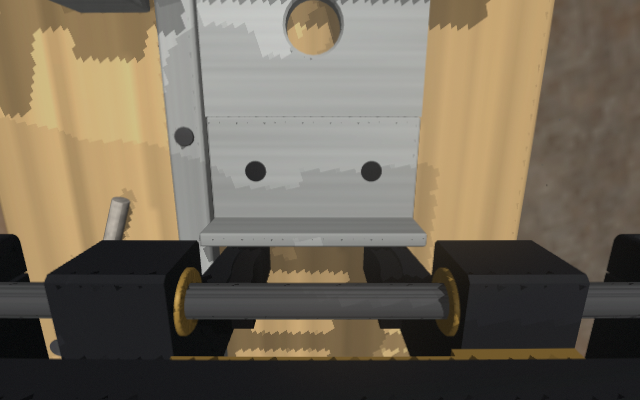

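The bracket moves straight along the fence, hole now at (314, 27). I'll push on more slowly as it climbs the pin.

play_rows:
  series:
    - [[0.16,-0.05,-0.08,0,0,0,0.5],[0.16,-0.05,0,0,0,0,0.5],[0.16,-0.05,0,0,0,0,0.5],[0.16,-0.05,0,0,0,0,0.5],[0.16,-0.05,0,0,0,0,0.5],[0.16,-0.05,0,0,0,0,0.5],[0.16,-0.05,0,0,0,0,0.5],[0.16,-0.05,0,0,0,0,0.5],[0,0,0,0,0,0,0.5]]

```text
clock: 6.65
tool_pos: [0.5417, -0.3349, 0.0189]
ee_rot: [0.988, -0.155, 0.001, 0.0]
force: [0.1, -0.2, 0.3]
opening: 0.0439
grasp_force: 0.0
```

Run:
```python
from h import *
j,a,s=jig();print(j,a,s['force'],s['moment'])
im,d,c=snap('wrist','w5')
g=cv2.cvtColor(im,cv2.COLOR_RGB2HSV); print(withd(c,[(250,225),(380,225)],d), [d[i,315] for i in range(180,260,8)])
```

```text
[-34.4604158  -25.03576645  18.89921395] -17.775633622794405 [ 0.10573196 -0.15374948  0.34940786] [-0.00630063 -0.01274919 -0.00210593]
[[ 0.56664548 -0.31326972  0.03240518]
 [ 0.55012256 -0.36481882  0.03243132]] [np.float32(0.1414072), np.float32(0.14248383), np.float32(0.14413348), np.float32(0.14625786), np.float32(0.14680126), np.float32(0.1464576), np.float32(0.13864364), np.float32(0.13048674), np.float32(0.13002193), np.float32(0.16222052)]
```

View pics/w5.png

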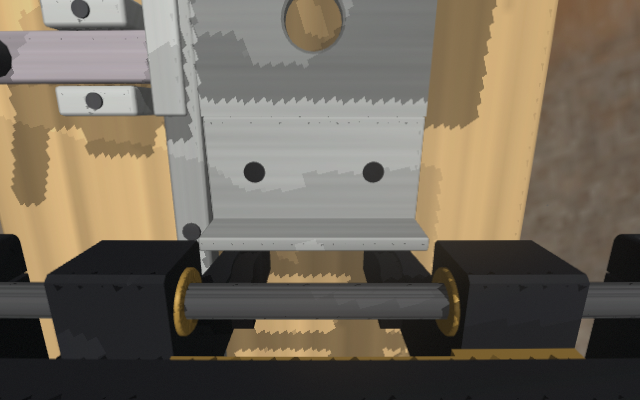

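The bracket is riding up the pin, still straight, with its hole at (314, 20). About 40 mm is left. I've used all 10 views, so I'll work from numbers now.

play_rows:
  series:
    - [[0.16,-0.05,0,0,0,0,0.5],[0.16,-0.05,0,0,0,0,0.5],[0.16,-0.05,0,0,0,0,0.5],[0.16,-0.05,0,0,0,0,0.5],[0.16,-0.05,0,0,0,0,0.5],[0.08,-0.025,0,0,0,0,0.5],[0.08,-0.025,0,0,0,0,0.5],[0.08,-0.025,0,0,0,0,0.5],[0,0,0,0,0,0,0.5],[0,0,0,0,0,0,0.5]]

```text
clock: 7.53
tool_pos: [0.5716, -0.344, 0.0185]
ee_rot: [0.988, -0.155, 0.0, 0.0]
force: [0.1, 0.3, 0.3]
opening: 0.0441
grasp_force: 0.0
```

```bash
cat > look.py <<'E'
from h import *
import sys
j,a,s=jig();print(j,a,s['force'])
im,d,c=snap('wrist',sys.argv[1])
for f in (sys.argv[1],):
    im,d,c=load(f); uv=[(u,v) for u in (225,315,400) for v in (60,90,130,200,225,242)]
    p=withd(c,uv,d); print(np.c_[np.array(uv),((p[:,:2]-O)@R2)*1000,p[:,2]*1000].round(1))
E
python3 look.py w6
```

```text
[ -3.14223421 -24.59439559  18.49673178] -17.77608847691719 [0.10186817 0.3355113  0.2648641 ]
[[225.   60.   79.6  11.7  23.5]
 [225.   90.   68.3  12.6  23. ]
 [225.  130.   52.5  13.6  23.4]
 [225.  200.   22.2  16.   22. ]
 [225.  225.   17.   11.7  40.1]
 [225.  242.   10.8  11.5  42.3]
 [315.   60.   79.4 -23.6  23.9]
 [315.   90.   68.2 -23.6  22.8]
 [315.  130.   52.4 -23.6  23.1]
 [315.  200.   22.3 -23.5  22.8]
 [315.  225.   16.7 -23.5  39.3]
 [315.  242.   11.3 -23.5  43.6]
 [400.   60.   79.5 -57.   23.5]
 [400.   90.   68.2 -57.6  23.7]
 [400.  130.   52.4 -58.7  22.8]
 [400.  200.   22.4 -60.5  23.2]
 [400.  225.   16.1 -57.4  37.8]
 [400.  242.   11.3 -56.3  43.7]]
```

Run:
```python
from h import *
for f in ('w4','w5','w6'):
    im,d,c=load(f); uv=[(u,v) for u in range(230,400,5) for v in range(55,205,5)]
    p=withd(c,uv,d); q=np.c_[((p[:,:2]-O)@R2),p[:,2]]*1000
    A=np.c_[q[:,:2],np.ones(len(q))]; k=np.abs(q[:,2]-np.median(q[:,2]))<6
    print(f,np.linalg.lstsq(A[k],q[k,2],rcond=None)[0],k.mean())
    # hole: brighter/yellower or depth-lower region near top
    m=np.zeros(d.shape,np.uint8); m[:70,260:370]=1
    uv=[(u,v) for u in range(265,366) for v in range(0,70)]; p=withd(c,uv,d); q=np.c_[((p[:,:2]-O)@R2),p[:,2]]*1000
    z0=np.median(q[:,2]); b=q[:,2]<z0-4; print('  below',b.sum(),q[b].mean(0) if b.any() else '',np.array(uv)[b].min(0) if b.any() else '',np.array(uv)[b].max(0) if b.any() else '')
```

```text
w4 [-1.52810013e-03 -9.96465816e-05  2.34277022e+01] 0.9931372549019608
  below 2427 [ 21.92474043 -23.1603838   15.59376351] [286   0] [340  54]
w5 [6.67593126e-02 8.78708982e-04 2.49154172e+01] 0.9921568627450981
  below 2484 [ 63.12486471 -23.28511046  15.64919545] [285   0] [342  51]
w6 [-2.88991980e-04 -1.23191288e-03  2.34112671e+01] 0.9980392156862745
  below 713 [ 89.77198613 -23.36422685  15.9125869 ] [288  27] [340  46]
```

play_rows:
  series:
    - [[0.05,-0.016,0,0,0,0,0.5],[0.05,-0.016,0,0,0,0,0.5],[0,0,0,0,0,0,0.5],[0,0,0,0,0,0,0.5]]

```text
clock: 7.92
tool_pos: [0.5743, -0.3449, 0.0185]
ee_rot: [0.988, -0.155, 0.0, 0.0]
force: [0.9, -0.6, -0.2]
opening: 0.0444
grasp_force: 0.0
```

It has dropped: the plate's slope was 0.067 rad while riding and is now 0. I'll retreat and go to the bolt handle.

Run:
```python
from h import *
j,a,s=jig();print(j,a,s['force'])
plan((-20,-24,19),(-20,-24,115),(51,135,115),(51,135,48),(51,111,48),(51,64,48))
```

```text
[ -0.35231405 -24.67929267  18.53020762] -17.780198485977397 [ 0.91616542 -0.64092842 -0.24407357]
(-20, -24, 19) world [ 0.5557 -0.3383  0.019 ] units [-0.62  0.22  0.02]
(-20, -24, 115) world [ 0.5557 -0.3383  0.115 ] units [0.  0.  3.2]
(51, 135, 115) world [ 0.6717 -0.2084  0.115 ] units [3.87 4.33 0.  ]
(51, 135, 48) world [ 0.6717 -0.2084  0.048 ] units [ 0.    0.   -2.23]
(51, 111, 48) world [ 0.6644 -0.2313  0.048 ] units [-0.24 -0.76  0.  ]
(51, 64, 48) world [ 0.6501 -0.276   0.048 ] units [-0.48 -1.49  0.  ]
```

play_rows:
  series:
    - [[-0.62,0.2,0.02,0,0,0,0.5],[0,0,0.8,0,0,0,1],[0,0,0.8,0,0,0,1],[0,0,0.8,0,0,0,1],[0,0,0.8,0,0,0,1],[0.65,0.73,0,0,0,0,1],[0.65,0.72,0,0,0,0,1],[0.65,0.72,0,0,0,0,1],[0.64,0.72,0,0,0,0,1],[0.64,0.72,0,0,0,0,1],[0.64,0.72,0,0,0,0,1],[0,0,0,0,0,0,1]]

```text
clock: 8.92
tool_pos: [0.6748, -0.2048, 0.1153]
ee_rot: [0.988, -0.153, 0.001, -0.001]
force: [0.2, -0.7, 0.5]
opening: 0.0005
grasp_force: 0.0
```

play_rows:
  series:
    - [[0,0,0,0,0,0,1],[0,0,0,0,0,0,1],[0,0,0,0,0,0,1]]

```text
clock: 9.17
tool_pos: [0.6708, -0.2098, 0.1149]
ee_rot: [0.988, -0.155, -0.0, 0.0]
force: [-0.3, 0.2, 0.0]
opening: 0.0004
grasp_force: 0.0
```

Run:
```python
from h import *
j,a,s=jig();print(j,a,s['opening'])
plan((51,135,48))
im,d,c=snap('scene','s2')
im,d,c=snap('wrist','w7')
uv=[(u,v) for u in range(0,640,2) for v in range(0,235,2) if d[v,u]>0]; p=withd(c,uv,d); q=np.c_[((p[:,:2]-O)@R2),p[:,2]]*1000
k=(q[:,2]>55)&(q[:,2]<85)&(abs(q[:,0]-50)<40)&(abs(q[:,1]-90)<40); print('handle top',k.sum(),q[k].min(0),q[k].max(0)) if k.any() else print('none')
```

```text
[ 50.51377862 133.32518751 114.90570574] -17.829572658922803 0.0004343819518545169
(51, 135, 48) world [ 0.6717 -0.2084  0.048 ] units [ 0.03  0.05 -2.23]
handle top 193 [42.56872159 85.95693493 55.09042966] [ 56.8734115  101.30247979  77.68430299]
```

play_rows:
  series:
    - [[0,0,-0.7,0,0,0,1],[0,0,-0.7,0,0,0,1],[0,0,-0.6,0,0,0,1],[0,0,-0.2,0,0,0,1],[0,0,0,0,0,0,1],[-0.08,-0.26,0,0,0,0,1],[-0.08,-0.26,0,0,0,0,1],[-0.06,-0.2,0,0,0,0,1],[-0.06,-0.2,0,0,0,0,1],[-0.05,-0.16,0,0,0,0,1],[0,0,0,0,0,0,1]]

```text
clock: 10.18
tool_pos: [0.662, -0.243, 0.0502]
ee_rot: [0.988, -0.155, 0.001, 0.0]
force: [-0.5, 0.4, -0.0]
opening: 0.0005
grasp_force: 0.0
```

Run:
```python
from h import *
j,a,s=jig();print(j,a,s['force'])
```

```text
[52.26736346 99.04861304 50.18449933] -17.846336418153236 [-0.46523679  0.39598671 -0.01417955]
```

play_rows:
  series:
    - [[-0.06,-0.16,0,0,0,0,1],[-0.06,-0.16,0,0,0,0,1],[-0.06,-0.16,0,0,0,0,1],[-0.06,-0.16,0,0,0,0,1],[-0.05,-0.13,0,0,0,0,1],[-0.04,-0.1,0,0,0,0,1],[-0.03,-0.08,0,0,0,0,1],[0,0,0,0,0,0,1],[0,0,0,0,0,0,1]]

```text
clock: 10.93
tool_pos: [0.6531, -0.265, 0.0493]
ee_rot: [0.988, -0.155, 0.001, -0.004]
force: [7.6, 15.8, 1.9]
opening: 0.0005
grasp_force: 8.7
```

Run:
```python
from h import *
j,a,s=jig();print(j,a,s['force'])
```

```text
[50.44631527 75.41473776 49.3060335 ] -17.82840186618746 [ 7.60842345 15.83278278  1.947746  ]
```

play_rows:
  series:
    - [[-0.01,-0.04,0,0,0,0,1],[-0.01,-0.03,0,0,0,0,1],[0,0,0,0,0,0,1]]

```text
clock: 11.18
tool_pos: [0.6531, -0.2651, 0.0494]
ee_rot: [0.988, -0.155, 0.001, -0.005]
force: [9.1, 21.6, 2.2]
opening: 0.0008
grasp_force: 11.6
```

play_rows:
  series:
    - [[0.15,0.45,0,0,0,0,1],[0.25,0.8,0,0,0,0,1],[0,0,0.9,0,0,0,1],[0,0,0.9,0,0,0,1],[0,0,0.9,0,0,0,1],[-0.9,0.5,0.5,0,0,0,1],[-0.9,0.5,0.5,0,0,0,1],[-0.9,0.5,0.5,0,0,0,1],[-0.9,0.5,0.5,0,0,0,1],[-0.5,0.5,0,0,0,0,1],[0,0,0,0,0,0,1],[0,0,0,0,0,0,1]]

```text
clock: 12.18
tool_pos: [0.5386, -0.1595, 0.1902]
ee_rot: [0.988, -0.154, 0.0, 0.0]
force: [-0.0, 1.1, 0.8]
opening: 0.0005
grasp_force: 0.0
```

Run:
```python
from h import *
for n in('wrist','top'):
    im,d,c=snap(n,n+'9')
    vv,uu=np.nonzero(d>0); uv=np.c_[uu,vv]; o,r_=ray(c,uv); p=o+r_*d[vv,uu][:,None]; q=np.c_[((p[:,:2]-O)@R2),p[:,2]]*1000
    k=(q[:,2]>58)&(q[:,2]<85)&(abs(q[:,0]-50)<20)&(abs(q[:,1]-70)<50); print(n,'handle',k.sum(), q[k].min(0) if k.any() else '',q[k].max(0) if k.any() else '')
    k=(q[:,0]>25)&(q[:,0]<38)&(abs(q[:,1]+25)<40)&(q[:,2]<45); print('plate z',k.sum(),q[k].mean(0) if k.any() else '')
    k=(q[:,0]>-60)&(q[:,0]<30)&(abs(q[:,1]+25)<40)&(q[:,2]>34)&(q[:,2]<50); print('flange top x',k.sum(),q[k].min(0) if k.any() else '',q[k].max(0) if k.any() else '')
print(jig()[0])
```

```text
wrist handle 343 [40.35865945 46.38026132 58.08919675] [50.60640699 61.23013542 77.82039953]
plate z 1489 [ 31.50978708 -24.43006225  23.42343281]
flange top x 879 [  9.81575649 -64.98123359  34.04135738] [16.43076143 14.92072345 45.75840928]
top handle 67 [41.41164589 44.02944226 58.64506517] [55.63870701 58.33462973 80.27482365]
plate z 241 [ 31.47394237 -25.31193397  24.53774741]
flange top x 165 [ 10.53014254 -64.91783583  34.03995466] [17.51188069 14.80332512 47.6321228 ]
[-89.44817629 140.81615905 189.77972785]
```

Run:
```python
from h import *
from rig import *
for n in('top0','top9','w7','wrist9'):
    im,d,c=load(n)
    vv,uu=np.nonzero(d>0); uv=np.c_[uu,vv]; o,r_=ray(c,uv); p=o+r_*d[vv,uu][:,None]; q=np.c_[((p[:,:2]-O)@R2),p[:,2]]*1000
    k=(q[:,2]>58)&(q[:,2]<85)&(abs(q[:,0]-50)<16)&(abs(q[:,1]-70)<35)
    k2=k&(q[:,2]>71); print(n,k.sum(),q[k].mean(0),k2.sum(),q[k2].mean(0),q[k2].min(0),q[k2].max(0))
    # bolt bar right (-y) end: height 26..36 at x 50
    b=(abs(q[:,0]-50)<6)&(q[:,2]>30)&(q[:,2]<40)&(q[:,1]>-60)&(q[:,1]<110); print('  bar y',np.percentile(q[b,1],[0,1,5,95,100]).round(1),b.sum())
```

```text
top0 68 [47.34198723 90.64975298 73.39780346] 51 [48.47886656 91.05262304 76.6877805 ] [41.8229551  84.01719627 71.51191891] [55.06482774 98.79994512 79.7609066 ]
  bar y [21.9 22.5 26.4 83.  98.4] 163
top9 67 [47.01175158 50.61014685 73.90837413] 51 [48.13888395 50.94090736 76.80422618] [41.63291005 44.02944226 71.74543042] [55.63870701 58.33462973 80.27482365]
  bar y [-14.7 -14.1 -11.9  43.7  60.2] 165
w7 738 [50.93865472 94.48782665 73.05775006] 560 [49.94263872 93.87866849 75.71166696] [41.39889823 85.49407086 71.03093351] [ 56.72688693 101.2931966   78.34844856]
  bar y [ 23.1  24.7  27.3  99.3 102.5] 1537
wrist9 343 [43.82847322 55.49458279 70.53528998] 191 [43.87279506 53.95770702 75.3757441 ] [40.53638161 46.38026132 71.06329611] [47.50410205 60.46723848 77.82039953]
  bar y [-12.9 -11.8  -9.7  61.   62.5] 1077
```

Travel measures about 40 mm, which is right at the threshold. I'll push again harder to tell the stop from an obstruction.

Run:
```python
from h import *
print(jig()[0]); plan((51,125,130),(51,125,56),(51,82,56),(51,76,56),(51,68,56))
```

```text
[-89.44817629 140.81615905 189.77972785]
(51, 125, 130) world [ 0.6687 -0.2179  0.13  ] units [ 4.3  -1.93 -1.99]
(51, 125, 56) world [ 0.6687 -0.2179  0.056 ] units [ 0.    0.   -2.47]
(51, 82, 56) world [ 0.6556 -0.2589  0.056 ] units [-0.44 -1.37  0.  ]
(51, 76, 56) world [ 0.6538 -0.2646  0.056 ] units [-0.06 -0.19  0.  ]
(51, 68, 56) world [ 0.6514 -0.2722  0.056 ] units [-0.08 -0.25  0.  ]
```

play_rows:
  series:
    - [[0.86,-0.38,-0.4,0,0,0,1],[0.86,-0.38,-0.4,0,0,0,1],[0.86,-0.39,-0.4,0,0,0,1],[0.86,-0.39,-0.4,0,0,0,1],[0.86,-0.39,-0.4,0,0,0,1],[0,0,0,0,0,0,1],[0,0,0,0,0,0,1],[0,0,-0.8,0,0,0,1],[0,0,-0.8,0,0,0,1],[0,0,-0.6,0,0,0,1],[0,0,-0.25,0,0,0,1],[0,0,0,0,0,0,1]]

```text
clock: 13.28
tool_pos: [0.6661, -0.2167, 0.0542]
ee_rot: [0.988, -0.155, -0.002, -0.0]
force: [-0.2, 0.2, -0.8]
opening: 0.0005
grasp_force: 0.0
```

play_rows:
  series:
    - [[-0.1,-0.32,0,0,0,0,1],[-0.1,-0.32,0,0,0,0,1],[-0.1,-0.32,0,0,0,0,1],[-0.1,-0.3,0,0,0,0,1],[-0.06,-0.2,0,0,0,0,1],[-0.03,-0.1,0,0,0,0,1],[-0.03,-0.1,0,0,0,0,1],[-0.03,-0.08,0,0,0,0,1],[-0.03,-0.08,0,0,0,0,1],[0,0,0,0,0,0,1],[0,0,0,0,0,0,1],[0,0,0,0,0,0,1]]

```text
clock: 14.28
tool_pos: [0.6536, -0.2661, 0.0578]
ee_rot: [0.988, -0.155, 0.001, -0.004]
force: [5.7, 16.8, 5.2]
opening: 0.0008
grasp_force: 9.3
```

Run:
```python
from h import *
j,a,s=jig(); print(j,a,s['force'],R2.T@s['force'][:2],s['moment'])
```

```text
[51.23785352 74.54686146 57.75064789] -17.818180143281523 [ 5.70478458 16.77286165  5.22510922] [ 0.33522406 17.71330234] [ 2.59217259 -0.77327554 -0.03722184]
```

play_rows:
  series:
    - [[-0.03,-0.1,0,0,0,0,1],[-0.03,-0.1,0,0,0,0,1],[-0.03,-0.1,0,0,0,0,1],[0,0,0,0,0,0,1],[0,0,0,0,0,0,1]]

```text
clock: 14.7
tool_pos: [0.6534, -0.2665, 0.058]
ee_rot: [0.988, -0.155, 0.002, -0.01]
force: [13.1, 40.1, 8.6]
opening: 0.0002
grasp_force: 21.7
```

Run:
```python
from h import *
j,a,s=jig(); print(j,a,R2.T@s['force'][:2])
im,d,c=snap('wrist','wA')
vv,uu=np.nonzero((d>0)); uv=np.c_[uu,vv]; o,r_=ray(c,uv); p=o+r_*d[vv,uu][:,None]; q=np.c_[((p[:,:2]-O)@R2),p[:,2]]*1000
b=(abs(q[:,0]-50)<6)&(q[:,2]>30)&(q[:,2]<40)&(q[:,1]>-60)&(q[:,1]<110); print('bar y',np.percentile(q[b,1],[0,1,5,95,100]).round(1) if b.any() else 0,b.sum())
```

```text
[51.24402393 74.04439895 57.96976337] -17.87764803343704 [ 0.32063956 42.20051644]
bar y [-13.4 -12.3 -10.2  53.9  61.4] 1942
```

Run:
```python
from h import *
for n in ('top9','w7'):
    im,d,c=load(n)
    vv,uu=np.nonzero(d>0); uv=np.c_[uu,vv]; o,r_=ray(c,uv); p=o+r_*d[vv,uu][:,None]; q=np.c_[((p[:,:2]-O)@R2),p[:,2]]*1000
    print(n)
    for x in range(90,10,-8): print(x,[int(np.max(q[k,2])) if (k:=(abs(q[:,0]-x)<4)&(abs(q[:,1]-y)<4)).any() else -1 for y in range(110,-31,-8)])
```

```text
top9
90 [20, 20, 18, 17, 18, 17, 18, 18, 19, 30, 30, 31, 27, 83, 86, 86, 89, 90]
82 [19, 18, 19, 18, 18, 18, 20, 18, 18, 30, 30, 32, 26, 84, 84, 86, 83, 83]
74 [18, 19, 17, 18, 19, 35, 32, 17, 16, 27, 30, 36, 27, 27, 27, 26, 25, 26]
66 [20, 19, 18, 19, 20, 37, 38, 36, 39, 37, 43, 42, 25, 28, 26, 27, 27, 26]
58 [18, 20, 19, 19, 18, 38, 37, 78, 76, 38, 41, 43, 38, 37, 38, 37, 27, 26]
50 [19, 19, 20, 20, 19, 19, 77, 79, 78, 39, 42, 40, 38, 39, 39, 39, 35, 28]
42 [17, 18, 20, 19, 19, 33, 56, 80, 80, 38, 41, 41, 38, 38, 39, 39, 37, 26]
34 [19, 19, 19, 19, 20, 38, 39, 38, 39, 34, 41, 41, 28, 26, 25, 27, 27, 27]
26 [19, 19, 19, 17, 18, 37, 37, 36, 35, 28, 41, 41, 26, 26, 27, 26, 27, 26]
18 [18, 18, 16, 18, 20, 17, 18, 19, 18, 29, 31, 46, 46, 46, 46, 46, 45, 47]
w7
90 [17, 16, 16, 17, 17, 17, 17, 17, 17, 28, 29, 28, 77, 83, 83, 87, 89, 88]
82 [204, 204, 17, 17, 17, 16, 17, 188, 17, 28, 28, 29, 25, 82, 82, 83, 82, 82]
74 [220, 220, 220, 220, 217, 198, 198, 189, 16, 29, 28, 28, 24, 25, 24, 24, 24, 24]
66 [206, 206, 195, 195, 195, 195, 195, 192, 37, 39, 39, 39, 25, 24, 25, 25, 25, 25]
58 [16, 75, 78, 75, 37, 38, 192, 194, 36, 39, 40, 40, 25, 25, 24, 24, 24, 25]
50 [17, 77, 77, 77, 36, 36, 37, 189, 37, 39, 39, 39, 25, 24, 24, 24, 24, 24]
42 [16, 76, 78, 76, 36, 36, 36, 180, 37, 39, 40, 39, 25, 25, 24, 24, 25, 24]
34 [16, 16, 16, -1, -1, 36, 38, 37, 36, 39, 39, 38, 25, 25, 25, 24, 25, 25]
26 [16, 16, 17, 15, -1, 36, 36, 36, 35, 39, 39, 39, 24, 25, 25, 24, 25, 25]
18 [16, 17, 16, 17, 16, 16, 16, 17, 17, 28, 29, 44, 44, 44, 44, 44, 44, 44]
```

The travel ends hard at 42 N, with the handle up against the keeper over the fence and nothing in the fingers' way. The bolt is home, so I'll withdraw.

play_rows:
  series:
    - [[0.15,0.45,0,0,0,0,1],[0.25,0.8,0,0,0,0,1],[0,0,0.9,0,0,0,1],[0,0,0.9,0,0,0,1],[0,0,0.9,0,0,0,1],[-0.9,0.5,0.5,0,0,0,1],[-0.9,0.5,0.5,0,0,0,1],[-0.9,0.5,0.5,0,0,0,1],[-0.9,0.5,0.5,0,0,0,1],[0,0,0,0,0,0,1],[0,0,0,0,0,0,1],[0,0,0,0,0,0,1]]

```text
clock: 15.75
tool_pos: [0.5528, -0.1838, 0.1979]
ee_rot: [0.988, -0.155, 0.001, 0.0]
force: [0.6, 0.2, -0.6]
opening: 0.0003
grasp_force: 0.0
```

Run:
```python
from h import *
im,d,c=snap('top','topF')
vv,uu=np.nonzero(d>0); uv=np.c_[uu,vv]; o,r_=ray(c,uv); p=o+r_*d[vv,uu][:,None]; q=np.c_[((p[:,:2]-O)@R2),p[:,2]]*1000
k=(q[:,2]>71)&(q[:,2]<85)&(abs(q[:,0]-50)<16)&(abs(q[:,1]-70)<35); print(k.sum(),q[k].mean(0))
print(telemetry.read_state()['force'],order.job_done())
```

```text
53 [48.08190115 50.94447519 76.49793098]
the job is handed in; nothing more can be done
[-0.69313054  0.43562793  0.24384983] None
```

I handed the job in, with no verdict shown: by depth readings the bracket lies flat over the pin and the bolt is against a hard stop, but I measured only about 40 mm of bolt travel, right at the 40 mm limit, and I did not re-check the chuck key's position.

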